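# Free a stuck jar lid

## Robot

A 6-joint arm with a two-finger parallel gripper is mounted at the origin on the work surface. World frame = base frame: x ahead of the robot, y to its left, z up, the work surface at z = 0. Lengths are in m, angles in degrees, forces in N, time in s.
With the tool pointing down it reaches from about 0.3 to 0.75 m from the base axis. Payload 8.5 kg.
Tool frame: the origin (TCP) lies on the centre line of the jaws, within the pads' length; the fingertips stand 14 mm ahead of it and the grasp point (between the pads) lies 5 mm behind it; z points along the fingers, x is the direction in which the jaws open and shut, and the axes are right-handed (so a half turn about z gives the same grasp; the last joint's range is limited). The gripper opens to 85 mm and grips with 20 to 120 N. Pads are 22 mm wide; open, the fingers measure 114 mm over their backs; the gripper's body (76 mm by 85 mm) begins 54 mm behind the grasp point. The pads swing forward as they close: fully open they stand 13 mm farther back than shut.
Start: joints at [56.935, 21.807, 74.336, -0, 83.858, -12.336], TCP at [0.195, 0.514, 0.245] pointing down, gripper open.
Joint ranges: [-178.18, 178.18], [-50.72, 133.34], [12.68, 142.11], [-81.47, 261.47], [9.98, 163.14], [-165.26, 165.26]. Speed limits (degrees/s): [136.94, 136.94, 180, 180, 180, 180].

## Interface

Orientations are given as a 3x3 rotation matrix whose columns are the frame's x, y, z axes.
In Python, from rig import * gives the robot as it stands.
- The arm moves only by the shell command python3 -m crank 'ROWS' [FORCE]. ROWS is JSON, one flat list of numbers, 7 for each row, row after row: the turn, a rotation vector about the world's x, y, z in rad, then the shift along the world's x, y, z in m, then the opening in per cent of the stroke, from 0 (shut) to 100 (fully open). A call has 1 to 20 rows; each row shifts and turns the commanded pose from where the row before left it; what a row does not reach is not made up. A row lasts 1/10 s, in which the tool goes at most 50 mm and 8.59 degrees, less where a joint would pass 70% of its speed; a pose out of reach is approached as far as the arm can. A call is refused whole if a number of a shift passes 0.05 or a number of a turn 0.15, either way. A call with a gripper value outside its range is refused whole. The fingers move at their own pace and stop on an object; FORCE is the grip in N (left out, the last holds). Time passes only in rows, so rows that do not move let the fingers close. It gives the time, the measured TCP pose, the force and the opening at its end, in the units of the state.
- observe(): the state, without advancing time (a new reading comes with each control period).
- get_image(name): name is "side" or "top" or "wrist"; returns a dict with "frame" (420x560x3 uint8, red, green, blue), "fov_y" (degrees; the focal length in pixels is half the picture's height over the tangent of half this angle, whatever the lens; pixels are square), "cx", "cy" (the principal point, pixels), "world_to_cam" (4x4, takes a point from world to camera coordinates). Camera axes: x right, y up, looking along -z (the intrinsics and any distortion apply to the point x, -y, -z); pixel columns grow to the right and rows downward; lengths in m; the calibration is good to about 2 mm. A picture is of the moment at which its call begins. There is no depth.
- close_job(): hands the job in, once; it reports no verdict.
The state is a dict: "time_s": time; "q": joint angles; "qvel": joint speeds; "joint_efforts": joint torques, N m; "position": TCP position; "tool_rot": TCP orientation; "ft_force": force on the tool from outside, world axes, zero at the start; "wrist_torque": the same for the moment, N m; "grip_width": finger opening in m.
Only numpy, scipy, OpenCV 4.12 (cv2) and the standard library are available. Lean on these libraries where they do the work, as an engineer would, in place of code of your own. Each camera call takes 0.05 s, during which the arm holds its last target. There are 200 camera calls.

## Task

The lid of the green jar has stuck fast in the glaze firing. Swing the red hold-down arm about a quarter turn aside and leave it there, then work the lid out by twisting it to and fro while pulling, so that the jar and its plaster block are never lifted off the board, and stand the lid knob up on the blue felt pad. Do not disturb the other pots, the vase or the glaze jar.

Things in the scene. Friction and masses are not known exactly. Their poses are not given: they have to be found in the camera images.
- stand: Plywood board fixed to the table, 235 x 150 x 10 mm. Origin on the table, straight below the axis of jar and lid. Its x axis runs towards a steel post (18 mm diameter, its top 168 mm above the table) that stands 120 mm from the jar's axis and carries the hold-down arm.
- chuck (a joint): How far the plaster block (140 x 140 x 40 mm) with the green jar set in it is lifted off the board, m; 0 is seated. Two dowels stop it from turning or shifting, only its weight (12 N) holds it down.
- jar_rim (a point): Centre of the jar's mouth at rim height, 110 mm above the table. Jar 86 mm wide at the belly, 60 mm at the rim; it moves only with the block. To free the lid, raise it at most about 0.3 mm for each mm that the spigot's rim (18 mm radius) turns, and only while it turns; the gum lets go once the lid is raised 18 mm, the spigot is clear at 26 mm.
- lid_knob (a point): Centre of the lid's block knob: 40 mm long (point x), 16 mm thick (point y), 44 mm high; its flat sides face point y. Under it a flange 66 mm in diameter, 6 mm thick, top 22 mm below this point; under that a spigot 36 mm in diameter, 26 mm deep, underside 54 mm below this point. Loose lid, about 0.2 kg, centred on the jar at the start.
- lid_spigot (a point): Centre of the spigot, 41 mm below the knob's centre, on the lid's axis. It is gummed in the jar's mouth: dry friction of 24 to 31 N resists sliding whichever way it slides. A straight pull lifts jar and block too. While the lid turns (about 0.5 N m, no stops), friction mostly acts against the turn and little is left against the pull. It sticks again when the turning stops.
- holddown (a joint): Angle of the red hold-down arm on its upright hinge, rad. 0: it points from the post straight over the lid (-x of the stand). Grows counterclockwise seen from above, to a stop at 1.7; starts between 0 and 0.3. Stiff (0.12 N m), stays where it is left. Below about 0.7 it is in the way of a gripper over the lid.
- bar_peg (a point): Half-way up (20 mm above the bar) the upright black handle peg at the arm's free end, 158 mm from the hinge: 14 mm in diameter, 40 mm high, from 184 to 224 mm above the table.
- bar_hinge (a point): Point on the arm's hinge axis, at the height of point bar_peg. The bar is 16 mm wide and 14 mm high, its underside 170 mm and top 184 mm above the table; a small rubber foot under it just clears the knob, whose top is 160 mm above the table.
- ware: White ware board, fixed, 340 mm (x) by 120 mm (y), top 18 mm above the table. Origin on the table under its centre. Three places in a row along its x, 107 mm apart; two hold pots, one the felt pad.
- felt: Blue felt pad, round, 88 mm in diameter, 3 mm thick, fixed to the ware board at one of its three places. Origin at the centre of its underside, so its top is 3 mm above.
- pot_a_mid (a point): Cream pot, 68 mm in diameter, 72 mm high, loose on the ware board. Point on its axis, half-way up.
- pot_b_mid (a point): Grey clay pot, same size as the cream one. Point on its axis, half-way up.
- vase_mid (a point): Tall ochre vase, 56 mm in diameter, 170 mm high, loose on the table between the stand and the ware board. Point on its axis, half-way up.
- glaze_jar_mid (a point): Clear jar of glaze, 58 mm in diameter, 90 mm high, loose on the table. Point on its axis, half-way up.

How it is judged (in metres and radians):
On the way, in this order (a step that is already met when the one before it is completed fails the run):
1. the hold-down arm is swung clear of the lid (0.8 rad or more) (value of joint holddown above 0.8 rad), for 0.2 s.
2. the lid is out of the jar and held above it (z of lid_knob in the frame of jar_rim above 0.06 m), for 0.1 s.
At the end, for the whole second after the job is handed in: The lid stands still, knob up (within 6 degrees), on the felt pad with its axis within 25 mm of the pad's centre; jar and block are seated on the board (within 3 mm) and the hold-down arm is still swung 0.8 rad or more aside (horizontal distance between lid_knob and felt below 0.025 m and z of lid_knob in the frame of felt between 0.052 and 0.062 m and angle between lid_knob's own z axis and vertical below 0.1 rad and linear speed of lid below 0.02 m/s and value of joint chuck below 0.003 m and value of joint holddown above 0.8 rad); the robot touches nothing.
It fails at once if the jar and its plaster block are lifted more than 6 mm off the board (value of joint chuck above 0.006 m).
It fails at once if a pot, the vase or the glaze jar is moved more than 20 mm (distance of any of pot_a_mid, pot_b_mid, vase_mid, glaze_jar_mid from where it was at the start of the episode above 0.02 m).
It also fails if it takes over 70 s, if anything falls off the work surface, if the arm or the gripper's body presses on something with over 40 N, if the wrist force passes 120 N, or if a joint passes its speed limit or range.

## Working session

There is one attempt and no reset: what is moved stays moved. The work goes in short steps, Python scripts to look and compute and a shell command to move; the robot and the scene stay as the last step left them, time stands still between calls to the robot, and variables do not carry over. Pictures are saved under pics/ and viewed, about 8 in all and at most 12, crops included, and the job is handed in when it is done.

```bash
mkdir -p pics; ls; cat > h.py <<'E'
from rig import *
import numpy as np, cv2
def shot(n,f=None):
    d=get_image(n)
    if f: cv2.imwrite('pics/'+f,d['frame'][:,:,::-1])
    return d
def proj(d,p):
    M=np.array(d['world_to_cam']);c=M[:3,:3]@np.array(p)+M[:3,3]
    f=d['frame'].shape[0]/2/np.tan(np.radians(d['fov_y']/2))
    return np.array([d['cx']+f*c[0]/-c[2], d['cy']-f*c[1]/-c[2]])
def ray(d,u,v):
    M=np.array(d['world_to_cam']);R=M[:3,:3];f=d['frame'].shape[0]/2/np.tan(np.radians(d['fov_y']/2))
    return -R.T@M[:3,3], R.T@np.array([(u-d['cx'])/f,-(v-d['cy'])/f,-1])
def onz(d,u,v,z):
    o,r=ray(d,u,v);return o+r*(z-o[2])/r[2]
E
python3 - <<'E'
from h import *
o=observe();print(o)
a=[]
for n in ('top','side'):
    d=shot(n,n+'1.png');a.append(d['frame']);print(n,{k:v for k,v in d.items() if k!='frame'})
E
```

```text
pics
{'time_s': 0.0, 'q': array([ 5.69353582e+01,  2.18402252e+01,  7.43846092e+01, -1.03237341e-03,
        8.38596416e+01, -1.23354776e+01]), 'qvel': array([0.01754044, 0.07519693, 0.06509036, 0.09053306, 0.06946588,
       0.01102699]), 'joint_efforts': array([-6.22458683e-04, -4.48474932e+01, -2.31276208e+01, -2.03169338e-04,
        4.87653495e-03, -1.27170108e-05]), 'position': array([0.19452   , 0.51415318, 0.24471979]), 'tool_rot': array([[ 3.53948564e-01,  9.35264557e-01, -7.89387237e-04],
       [ 9.35263775e-01, -3.53949319e-01, -1.24538880e-03],
       [-1.44417108e-03, -2.97481708e-04, -9.99998913e-01]]), 'ft_force': array([ 0.18102594,  0.81182117, -0.07827912]), 'wrist_torque': array([0.0072658 , 0.05326374, 0.02367946]), 'grip_width': 0.0852101239802215}
top {'fov_y': 54.28647566354078, 'cx': 285.75773435892626, 'cy': 215.22280228880908, 'world_to_cam': array([[ 0.02673947, -0.99958558, -0.01066189, -0.07177644],
       [ 0.98420482,  0.02445783,  0.17533593, -0.55897923],
       [-0.1750025 , -0.01518188,  0.98445093, -1.02673292],
       [ 0.        ,  0.        ,  0.        ,  1.        ]])}
side {'fov_y': 52.4756840531299, 'cx': 277.87923549592136, 'cy': 205.4425394235259, 'world_to_cam': array([[ 0.92935473, -0.36915101, -0.00522685, -0.5332606 ],
       [ 0.20253242,  0.4979454 ,  0.84322654, -0.19828123],
       [-0.30867524, -0.78471518,  0.53753296, -0.91204231],
       [ 0.        ,  0.        ,  0.        ,  1.        ]])}
```

View pics/top1.png

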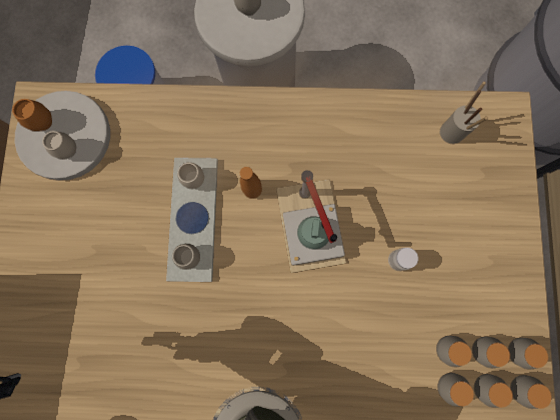

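View pics/side1.png

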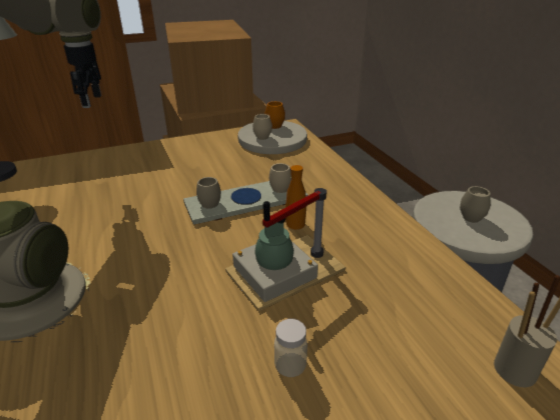

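The top view shows the felt at (192,217), the pots at (191,175) and (186,256), and the vase at (250,183). The jar and lid are at (314,230), the arm runs from the hinge at about (308,178) to the peg at (333,238), and the glaze jar is at (404,259). The side view agrees with this. Next I'll zoom in for detail and check the calibration on the TCP.

```bash
python3 - <<'E'
from h import *
t=shot('top');s=shot('side')
for d in (t,s): print('tcp proj',proj(d,observe()['position']),'base',proj(d,[0,0,0]))
a=cv2.resize(t['frame'][160:280,270:350],None,fx=5,fy=5,interpolation=cv2.INTER_CUBIC)
b=cv2.resize(s['frame'][170:290,220:300],None,fx=5,fy=5,interpolation=cv2.INTER_CUBIC)
cv2.imwrite('pics/zoom1.png',np.hstack([a,b])[:,:,::-1])
for n,d in (('top',t),('side',s)):
    h=cv2.cvtColor(d['frame'],cv2.COLOR_RGB2HSV)
    for nm,lo,hi,box in (('felt',(105,90,20),(125,255,255),(150,300,160,290)),('red',(0,200,50),(4,255,255),(150,340,160,290))):
        m=cv2.inRange(h,lo,hi); mm=np.zeros_like(m);x0,x1,y0,y1=box;mm[y0:y1,x0:x1]=m[y0:y1,x0:x1]
        k,l,st,c=cv2.connectedComponentsWithStats(mm)
        if k>1:
            i=1+st[1:,4].argmax();print(n,nm,st[i],c[i],onz(d,*c[i],.021 if nm=='felt' else .184))
            if nm=='red':
                p=np.argwhere(l==i)[:,::-1].astype(np.float32);print(cv2.boxPoints(cv2.minAreaRect(p)))
for nm,u,v,z in (('hingetop',307,175,.19),('pegtop',333,238,.224),('knobtop',316,228,.16),('vasetop',246,173,.17),('potA',191,170,.09),('potB',186,252,.09),('glaze',407,258,.09)): print(nm,onz(t,u,v,z).round(3))
E
```

```text
tcp proj [ -2.94728531 369.63524906] base [257.12263857 438.2266717 ]
tcp proj [ 91.72167404 101.41157041] base [ 28.76350438 298.07074861]
top felt [188 210  20  23 165] [200.43636364 223.16969697] [0.53819023 0.1721843  0.021     ]
top red [325 214   1   1   1] [325. 214.] [ 0.54172349 -0.14919067  0.184     ]
[[325. 214.]
 [325. 214.]
 [325. 214.]
 [325. 214.]]
side felt [232 188  29  16 347] [245.68876081 195.7204611 ] [0.5516385 0.1943337 0.021    ]
side red [263 193  56  34 403] [290.45905707 208.99751861] [ 0.54317785 -0.14879719  0.184     ]
[[262.01276 220.3567 ]
 [315.89172 190.96815]
 [319.5605  197.69426]
 [265.68152 227.08281]]
hingetop [ 0.631 -0.106  0.19 ]
pegtop [ 0.482 -0.164  0.224]
knobtop [ 0.512 -0.13   0.16 ]
vasetop [0.638 0.038 0.17 ]
potA [0.666 0.19  0.09 ]
potB [0.454 0.188 0.09 ]
glaze [ 0.453 -0.36   0.09 ]
```

View pics/zoom1.png

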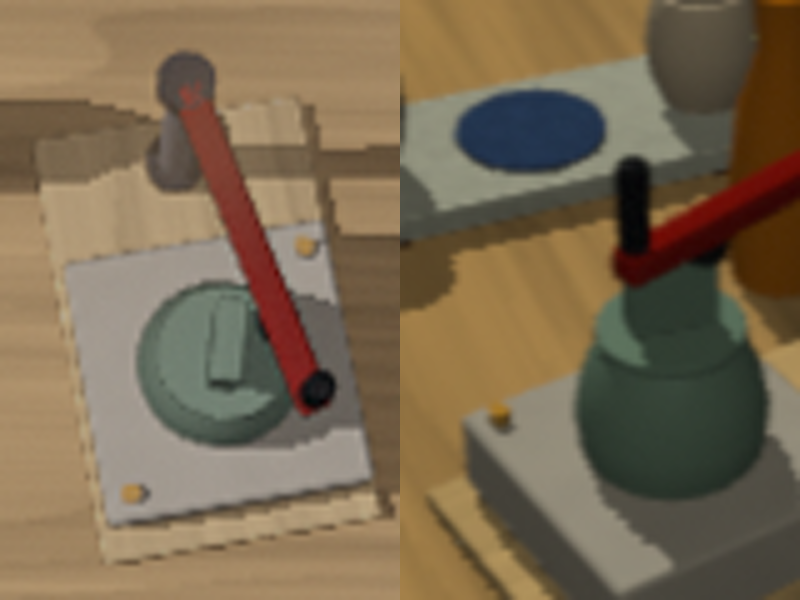

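The zoom shows the hinge top at about (307,176), the peg top at about (334,237), and the knob top face centred at about (316,228) with its long axis nearly along world x. From these, the hinge is at (.631,-.106), the peg at (.482,-.164) and the lid axis at (.512,-.130). The 121 mm hinge-to-lid and 160 mm hinge-to-peg distances match the spec, and the arm angle comes out at about 0.17 rad. I'll move above the peg with the jaws at yaw -34°.

```bash
python3 -m crank '[0,0,-0.12,0.0191,-0.0452,0.03,45, 0,0,-0.12,0.0191,-0.0452,0.025,45, 0,0,-0.12,0.0191,-0.0452,0,45, 0,0,-0.12,0.0191,-0.0452,0,45, 0,0,-0.12,0.0191,-0.0452,0,45, 0,0,-0.12,0.0191,-0.0452,0,45, 0,0,-0.12,0.0191,-0.0452,0,45, 0,0,-0.12,0.0191,-0.0452,0,45, 0,0,-0.12,0.0191,-0.0452,0,45, 0,0,-0.12,0.0191,-0.0452,0,45, 0,0,-0.12,0.0191,-0.0452,0,45, 0,0,-0.12,0.0191,-0.0452,0,45, 0,0,-0.12,0.0191,-0.0452,0,45, 0,0,-0.12,0.0191,-0.0452,0,45, 0,0,-0.12,0.0191,-0.0452,0,45, 0,0,0,0,0,0,45, 0,0,0,0,0,0,45]' 30
python3 - <<'E'
from h import *
w=shot('wrist','w1.png');o=observe();print(o['position'],o['tool_rot'].round(3),o['q'].round(0))
for n,p in (('peg',[.482,-.164,.224]),('knob',[.512,-.13,.16]),('hinge',[.631,-.106,.168])): print(n,proj(w,p))
E
```

```text
time_s: 1.9
position: [0.4769, -0.1542, 0.2934]
tool_rot: [[0.83, -0.558, -0.001], [-0.558, -0.83, 0.001], [-0.002, -0.0, -1.0]]
ft_force: [0.5, 0.9, -0.1]
grip_width: 0.0383
[ 0.47667016 -0.15328209  0.29384386] [[ 0.831 -0.557 -0.001]
 [-0.557 -0.831  0.001]
 [-0.001 -0.    -1.   ]] [-31.  15.  76.   0.  89.   2.]
peg [296.17764649 239.12412349]
knob [300.90965548 151.32453622]
hinge [435.37348837  19.08956124]
```

View pics/w1.png

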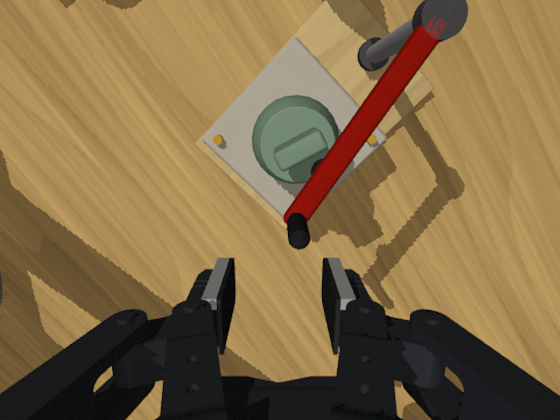

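In the wrist view the peg top is at (299,240) and the knob top at (301,149). Both are within 3 px of my projections, so the positions hold. I'll straddle the peg now.

```bash
python3 -m crank '[0,0,0,0.005,-0.010,0,45, 0,0,0,0,0,0,45, 0,0,0,0,0,-0.041,45, 0,0,0,0,0,-0.041,45, 0,0,0,0,0,0,24, 0,0,0,0,0,0,24, 0,0,0,0,0,0,24, 0,0,0,0,0,0,24]' 20
```

```text
time_s: 2.75
position: [0.4826, -0.1638, 0.214]
tool_rot: [[0.83, -0.557, 0.003], [-0.557, -0.83, -0.002], [0.004, -0.0, -1.0]]
ft_force: [-0.7, 0.4, 0.4]
grip_width: 0.0205
```

```bash
python3 -m crank '[0,0,0,0.0053,-0.0121,0,24, 0,0,0,0.0063,-0.0116,0,24, 0,0,0,0.0073,-0.0110,0,24, 0,0,0,0.0082,-0.0104,0,24, 0,0,0,0.0090,-0.0097,0,24, 0,0,0,0.0098,-0.0089,0,24, 0,0,0,0.0105,-0.0080,0,24]' 20
python3 -c "
from h import *
d=shot('wrist','w2.png')"
```

```text
time_s: 3.45
position: [0.539, -0.2368, 0.2118]
tool_rot: [[0.83, -0.558, -0.0], [-0.558, -0.83, -0.0], [-0.0, 0.0, -1.0]]
ft_force: [-1.7, -1.0, -0.2]
grip_width: 0.0207
```

View pics/w2.png

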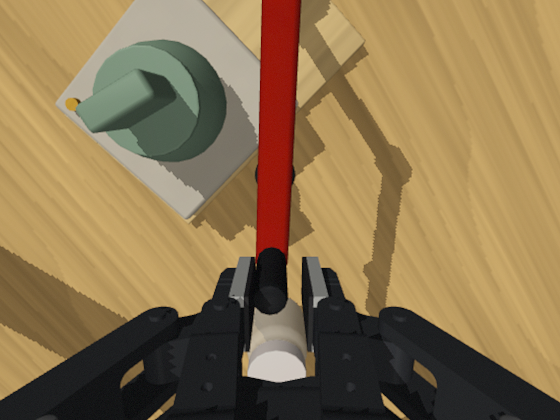

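The peg, at (271,280), is held between the pads and the bar is following. I'll finish the arc, let the jaws open, retract upward and look again.

```bash
python3 -m crank '[0,0,0,0.0111,-0.0071,0,24, 0,0,0,0.0117,-0.0062,0,24, 0,0,0,0.0122,-0.0052,0,24, 0,0,0,0.0126,-0.0041,0,24, 0,0,0,0.0129,-0.0031,0,24, 0,0,0,0.0131,-0.0020,0,24, 0,0,0,0.0132,-0.0009,0,24, 0,0,0,0.0132,0.0002,0,24, 0,0,0,0,0,0,45, 0,0,0,0,0,0,45, 0,0,0,0,0,0,45, 0,0,0,0,0,0.04,45, 0,0,0,0,0,0.04,45, 0,0,0,0,0,0.03,45]'  20
python3 - <<'E'
from h import *
o=observe();print(o['q'])
t=shot('top');s=shot('side')
a=cv2.resize(t['frame'][160:280,270:390],None,fx=5,fy=5,interpolation=cv2.INTER_CUBIC)
cv2.imwrite('pics/zoom2.png',a[:,:,::-1])
E
```

```text
time_s: 4.9
position: [0.6378, -0.2638, 0.3253]
tool_rot: [[0.83, -0.557, 0.003], [-0.557, -0.83, -0.002], [0.003, -0.0, -1.0]]
ft_force: [-0.4, -0.6, -0.8]
grip_width: 0.0384
[-3.22672703e+01  3.57502039e+01  3.74429111e+01  5.76084729e-04
  1.06632546e+02  1.60989938e+00]
```

View pics/zoom2.png

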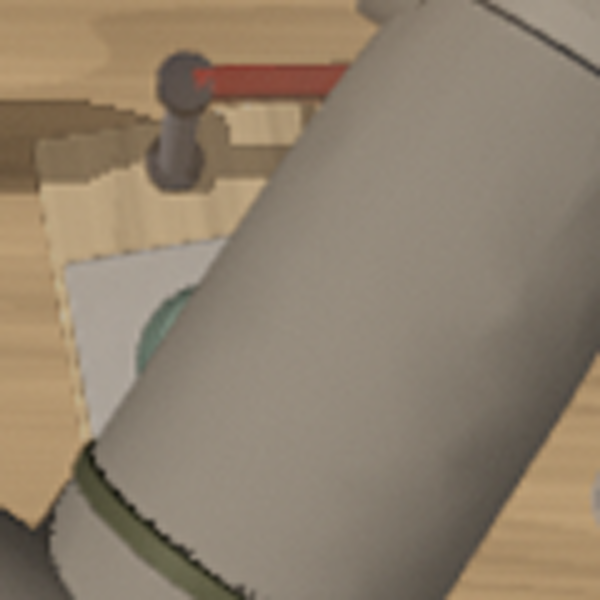

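The bar, running from (200,80) to the right, now points along -y at about 1.37 rad. Next I'll go above the lid.

```bash
python3 -m crank '[0,0,-0.133,-0.0157,0.0168,0,55, 0,0,-0.133,-0.0157,0.0168,0,55, 0,0,-0.133,-0.0157,0.0168,0,55, 0,0,-0.133,-0.0157,0.0168,0,55, 0,0,-0.133,-0.0157,0.0168,0,55, 0,0,-0.133,-0.0157,0.0168,0,55, 0,0,-0.133,-0.0157,0.0168,0,55, 0,0,-0.133,-0.0157,0.0168,0,55, 0,0,0,0,0,0,55, 0,0,0,0,0,0,55]' 
python3 - <<'E'
from h import *
w=shot('wrist','w3.png');o=observe();print(o['position'],o['q'].round(0))
print('knob',proj(w,[.512,-.13,.16]),proj(w,[.532,-.13,.16]))
E
```

```text
time_s: 6.0
position: [0.5124, -0.1293, 0.3219]
tool_rot: [[-0.082, -0.997, -0.0], [-0.997, 0.082, -0.0], [0.0, 0.0, -1.0]]
ft_force: [1.1, 0.1, -0.9]
grip_width: 0.047
[ 0.51274539 -0.12964177  0.3217576 ] [-27.  17.  69.  -0.  94.  68.]
knob [278.50623482 194.17515511] [276.54688791 170.99185438]
```

View pics/w3.png

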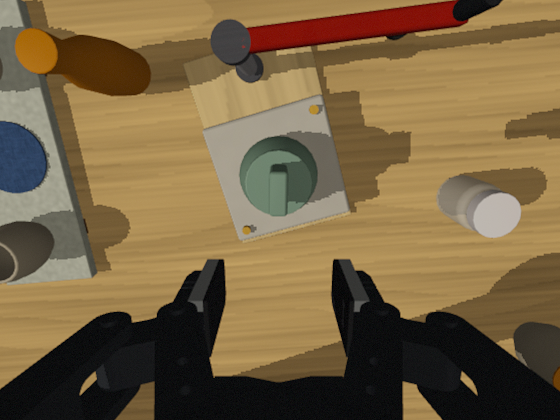

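The wrist view shows the knob top face centred at about (278,192), against (278.5,194) predicted. I'll measure its long axis exactly, and measure the felt at the same time.

```bash
python3 - <<'E'
from h import *
w=shot('wrist');f=w['frame']
g=cv2.cvtColor(f,cv2.COLOR_RGB2LAB)[:,:,0]
sub=f[155:225,255:305]
G=cv2.cvtColor(f,cv2.COLOR_RGB2GRAY)
for v in range(160,222,6): print(v,G[v,262:296])
k=G[185:205,274:284];print(np.median(k))
for T in (-8,-5,-3):
    m=(abs(G.astype(int)-np.median(k))<=abs(T)).astype(np.uint8);z=np.zeros_like(m);z[150:225,255:305]=m[150:225,255:305]
    n,l,st,c=cv2.connectedComponentsWithStats(z,connectivity=4)
    i=l[195,279]
    if i==0: continue
    p=np.argwhere(l==i)[:,::-1].astype(np.float32);r=cv2.minAreaRect(p);b=cv2.boxPoints(r)
    print(T,st[i],c[i],r);q=[onz(w,*x,.16) for x in b];print(np.round(q,4)[:,:2].tolist(),np.mean(q,0))
    vx=cv2.fitLine(p,cv2.DIST_L2,0,.01,.01).ravel();a=onz(w,vx[2],vx[3],.16);e=onz(w,vx[2]+20*vx[0],vx[3]+20*vx[1],.16)-a;print('axis yaw',np.degrees(np.arctan2(e[1],e[0])))
o=observe();print(o['position'],np.degrees(np.arctan2(o['tool_rot'][1,0],o['tool_rot'][0,0])))
t=shot('top');h=cv2.cvtColor(t['frame'],cv2.COLOR_RGB2HSV)
for nm,d,bx in(('top',t,(165,220,195,240)),('wrist',w,(0,60,110,200)),('side',shot('side'),(215,275,175,215))):
    h=cv2.cvtColor(d['frame'],cv2.COLOR_RGB2HSV);m=cv2.inRange(h,(103,60,20),(128,255,255));z=np.zeros_like(m);z[bx[2]:bx[3],bx[0]:bx[1]]=m[bx[2]:bx[3],bx[0]:bx[1]]
    cs=max(cv2.findContours(z,0,1)[0],key=cv2.contourArea);e=cv2.fitEllipse(cs);print(nm,e,cv2.boundingRect(cs),onz(d,*e[0],.021))
E
```

```text
160 [124 123 123 124 125 123 123 124 124 124 123 124 124 124 124 124 124 123
 123 123 124 123 124 124 123 123 124 124 124 123 124 125 125 124]
166 [123 124 124 122 123 124 123 124 108  61  49  41  45  43  45  43  42  46
  46  43  46  44  45  51  67  79  79  77  78  78  79  80  79  77]
172 [123 123 123 123 123 123 122 103  75  77  77  76  78  76  76  73  74  73
  72  72  71  71  67  55  51  63  78  79  78  77  77  80  78  78]
178 [123 123 123 122 123 123 116 114 126 127 127 127 126 126 123 125 124 125
 123 122 123 124 119  99  77  66  78  78  80  77  77  77  78  78]
184 [123 123 123 122 123 123 116 114 127 126 126 125 125 125 124 124 125 123
 123 122 120 124 117  97  75  67  78  80  78  77  76  77  79  77]
190 [123 122 123 122 122 123 117 115 126 126 124 125 125 123 124 123 123 123
 122 122 123 123 115  92  74  69  77  80  78  78  77  77  78  78]
196 [122 123 123 123 122 123 117 116 126 124 125 125 124 124 123 123 123 123
 121 123 123 123 113  92  70  66  78  77  78  77  79  78  78  77]
202 [123 123 123 123 122 124 117 114 125 124 124 123 123 123 123 123 122 122
 122 122 122 122 112  
[... 1077 characters left out ...]
94.5), (14.0, 39.0), 0.0)
[[0.4954, -0.1216], [0.5294, -0.1246], [0.5284, -0.1363], [0.4944, -0.1336]] [ 0.51189011 -0.12902944  0.16      ]
axis yaw -7.024158208951604
[ 0.51292077 -0.1298149   0.32165297] -94.7625016329587
top ((192.42526245117188, 218.3616180419922), (28.1035099029541, 29.97432518005371), 61.22291946411133) (177, 203, 31, 30) [0.55076465 0.19467846 0.021     ]
wrist ((19.544883728027344, 159.29150390625), (47.67920684814453, 74.92989349365234), 171.7579803466797) (0, 122, 46, 71) [0.54836654 0.18419793 0.021     ]
side ((245.87106323242188, 195.599853515625), (14.916549682617188, 28.138395309448242), 87.19327545166016) (232, 188, 29, 16) [0.55233129 0.1947734  0.021     ]
```

The knob's axis lies within about 1° of the tool's y (yaw ≈ -5°), centred at (.512,-.129). The felt is at (.551,.195); the top and side views agree to within 2 mm. I'll descend and grip.

```bash
python3 -m crank '[0,0,0,-0.001,0.0008,-0.04,55, 0,0,0,0,0,-0.04,55, 0,0,0,0,0,-0.04,55, 0,0,0,0,0,-0.03,55, 0,0,0,0,0,-0.02,55, 0,0,0,0,0,-0.0105,55, 0,0,0,0,0,0,55, 0,0,0,0,0,0,0, 0,0,0,0,0,0,0, 0,0,0,0,0,0,0, 0,0,0,0,0,0,0, 0,0,0,0,0,0,0, 0,0,0,0,0,0,0, 0,0,0,0,0,0,0]' 100; python3 -c "
from h import *
o=observe();print(o['position'],o['q'].round(1),o['wrist_torque'])"
```

```text
time_s: 7.6
position: [0.5124, -0.1289, 0.1428]
tool_rot: [[-0.084, -0.996, 0.003], [-0.996, 0.084, -0.002], [0.001, -0.003, -1.0]]
ft_force: [0.0, -0.9, 5.9]
grip_width: 0.0147
[ 0.51235592 -0.12890585  0.14281085] [-27.   25.3  87.2  -0.   67.3  67.9] [-0.14374616 -0.04940925  0.11031677]
```

Gripped. Now a first twist with a small rise.

```bash
python3 -m crank '[0,0,0.12,0,0,0,0, 0,0,0.13,0,0,0.0004,0, 0,0,0.13,0,0,0.0005,0, 0,0,0.13,0,0,0.0005,0, 0,0,0.13,0,0,0.0005,0, 0,0,0.13,0,0,0.0004,0]' 110; python3 -c "
from h import *
o=observe();print(o['position'],o['q'].round(1),o['wrist_torque'])"
```

```text
time_s: 8.2
position: [0.5119, -0.1281, 0.1436]
tool_rot: [[0.637, -0.771, 0.0], [-0.771, -0.637, 0.001], [-0.001, -0.001, -1.0]]
ft_force: [2.9, -0.4, -6.9]
grip_width: 0.0142
[ 0.51189854 -0.12812487  0.14356187] [-26.9  25.3  87.1   0.1  67.6  23.5] [ 0.08525894 -0.63539296 -0.38717446]
```

```bash
python3 -m crank '[0,0,-0.12,0,0,0,0, 0,0,-0.13,0,0,0.0004,0, 0,0,-0.13,0,0,0.0005,0, 0,0,-0.13,0,0,0.0005,0, 0,0,-0.13,0,0,0.0005,0, 0,0,-0.13,0,0,0.0005,0, 0,0,-0.13,0,0,0.0005,0, 0,0,-0.13,0,0,0.0005,0, 0,0,-0.13,0,0,0.0005,0]' 110; python3 -c "
from h import *
o=observe();print(o['position'],o['q'].round(1),o['wrist_torque'])"
```

```text
time_s: 9.1
position: [0.5111, -0.1284, 0.1469]
tool_rot: [[-0.461, -0.888, -0.002], [-0.888, 0.461, 0.0], [0.001, 0.002, -1.0]]
ft_force: [0.8, -2.8, -7.7]
grip_width: 0.0143
[ 0.51107611 -0.12841905  0.14694911] [-27.   25.   86.9  -0.1  68.2  90.5] [-0.40297612 -0.08179957  0.40808644]
```

The lid is rising steadily with about 7 N of pull, which is below the block's 12 N weight. I'll use longer sweeps.

```bash
python3 -m crank '[0,0,0.12,0,0,0,0, 0,0,0.13,0,0,0.0004,0, 0,0,0.13,0,0,0.0005,0, 0,0,0.13,0,0,0.0005,0, 0,0,0.13,0,0,0.0005,0, 0,0,0.13,0,0,0.0005,0, 0,0,0.13,0,0,0.0005,0, 0,0,0.13,0,0,0.0005,0, 0,0,0.13,0,0,0.0005,0, 0,0,0.13,0,0,0.0005,0, 0,0,0.13,0,0,0.0005,0, 0,0,0.13,0,0,0.0005,0]' 110; python3 -c "
from h import *
o=observe();print(o['position'],o['q'].round(1),o['wrist_torque'])
s=shot('side','s2.png');c=cv2.resize(s['frame'][150:290,200:340],None,fx=4,fy=4);cv2.imwrite('pics/s2c.png',c[:,:,::-1])"
```

```text
time_s: 10.3
position: [0.5121, -0.1282, 0.1526]
tool_rot: [[0.882, -0.471, 0.001], [-0.471, -0.882, 0.001], [0.0, -0.001, -1.0]]
ft_force: [5.3, 0.2, -8.2]
grip_width: 0.0145
[ 0.5120848  -0.12822267  0.15257995] [-26.9  24.7  86.4   0.1  68.9   1.1] [ 4.12533927e-04 -9.62101615e-01 -3.91352676e-01]
```

View pics/s2c.png

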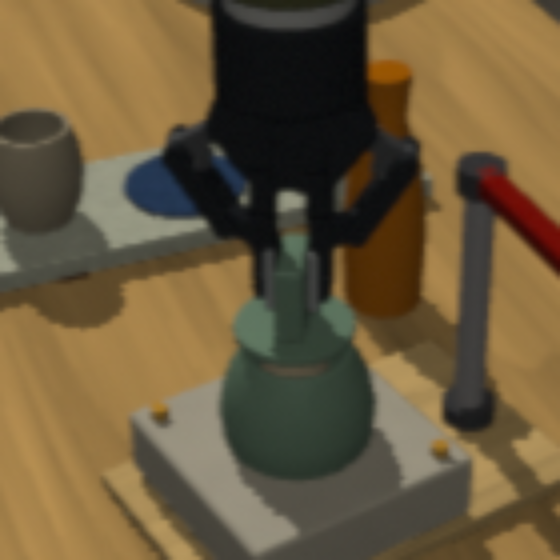

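The side crop shows the spigot emerging below the flange at (297,370) and the block seated on the board. I'll continue with more sweeps.

```bash
python3 -m crank '[0,0,-0.12,0,0,0,0, 0,0,-0.13,-0.0002,0,0.0004,0, 0,0,-0.13,0,0,0.0005,0, 0,0,-0.13,0,0,0.0005,0, 0,0,-0.13,0,0,0.0005,0, 0,0,-0.13,0,0,0.0005,0, 0,0,-0.13,0,0,0.0005,0, 0,0,-0.13,0,0,0.0005,0, 0,0,-0.13,0,0,0.0005,0, 0,0,-0.13,0,0,0.0005,0, 0,0,-0.13,0,0,0.0005,0, 0,0,-0.13,0,0,0.0005,0, 0,0,-0.13,0,0,0.0005,0]' 110; python3 -c "
from h import *
o=observe();print(o['position'],o['q'].round(1),o['wrist_torque'])"; python3 -m crank '[0,0,0.12,0,0,0,0, 0,0,0.13,0,0,0.0004,0, 0,0,0.13,0,0,0.0005,0, 0,0,0.13,0,0,0.0005,0, 0,0,0.13,0,0,0.0005,0, 0,0,0.13,0,0,0.0005,0, 0,0,0.13,0,0,0.0005,0, 0,0,0.13,0,0,0.0005,0, 0,0,0.13,0,0,0.0005,0, 0,0,0.13,0,0,0.0005,0]' 110
```

```text
time_s: 11.65
position: [0.5109, -0.1286, 0.1583]
tool_rot: [[-0.574, -0.819, -0.002], [-0.819, 0.574, -0.0], [0.001, 0.002, -1.0]]
ft_force: [0.3, -2.5, -7.8]
grip_width: 0.0142
[ 0.51090726 -0.12863517  0.15829919] [-27.   24.3  86.   -0.1  69.9  98.1] [-0.61351469 -0.13842873  0.40290069]
time_s: 12.65
position: [0.5121, -0.129, 0.1642]
tool_rot: [[0.635, -0.772, 0.002], [-0.772, -0.635, -0.001], [0.003, -0.001, -1.0]]
ft_force: [2.4, -1.4, 0.7]
grip_width: 0.0145
```

The force dropped to about 0, so the gum has let go at roughly 21 mm of rise. I'll lift straight up.

```bash
python3 -m crank '[0,0,0,0,0,0.003,0, 0,0,0,0,0,0.005,0, 0,0,0,0,0,0.01,0, 0,0,0,0,0,0.02,0, 0,0,0,0,0,0.03,0, 0,0,0,0,0,0.03,0, 0,0,0,0,0,0.02,0, 0,0,0,0,0,0,0, 0,0,0,0,0,0,0]' 110; python3 -c "
from h import *
o=observe();print(o['position'],o['q'].round(1),o['wrist_torque'])
s=shot('side','s3.png');c=cv2.resize(s['frame'][90:290,180:340],None,fx=3,fy=3);cv2.imwrite('pics/s3c.png',c[:,:,::-1])"
```

```text
time_s: 13.55
position: [0.5112, -0.1283, 0.2811]
tool_rot: [[0.632, -0.775, -0.001], [-0.775, -0.632, 0.0], [-0.001, 0.0, -1.0]]
ft_force: [-0.7, -0.1, -3.3]
grip_width: 0.0145
[ 0.5111765  -0.12825827  0.28108145] [-27.   18.1  74.   -0.   87.9  23.8] [-0.02378729  0.05734837 -0.01595861]
```

View pics/s3c.png

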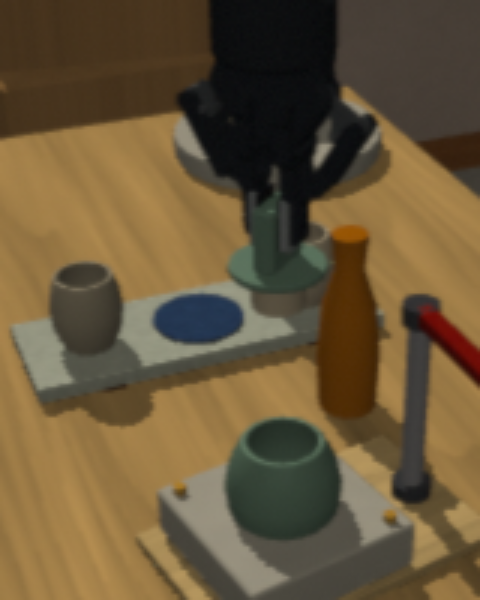

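The lid is out and held straight, and the jar is seated. I'll carry it to the felt at (.5515,.195).

```bash
python3 -m crank '[0,0,-0.069,0.004,0.0323,0,0, 0,0,-0.069,0.004,0.0323,0,0, 0,0,-0.069,0.004,0.0323,0,0, 0,0,-0.069,0.004,0.0323,0,0, 0,0,-0.069,0.004,0.0323,0,0, 0,0,-0.069,0.004,0.0323,0,0, 0,0,-0.069,0.004,0.0323,0,0, 0,0,-0.069,0.004,0.0323,0,0, 0,0,-0.069,0.004,0.0323,0,0, 0,0,-0.069,0.004,0.0323,0,0, 0,0,0,0,0,0,0, 0,0,0,0,0,0,0]'
```

```text
time_s: 14.8
position: [0.5511, 0.1949, 0.2799]
tool_rot: [[-0.003, -1.0, -0.003], [-1.0, 0.003, -0.001], [0.001, 0.003, -1.0]]
ft_force: [-0.8, -0.2, -3.0]
grip_width: 0.0146
```

```bash
python3 -m crank '[0,0,0,0,0,-0.04,0, 0,0,0,0,0,-0.04,0, 0,0,0,0,0,-0.04,0, 0,0,0,0,0,-0.035,0, 0,0,0,0,0,-0.02,0, 0,0,0,0,0,-0.013,0, 0,0,0,0,0,0,0, 0,0,0,0,0,0,0]'; python3 -m crank '[0,0,0,0,0,-0.003,0, 0,0,0,0,0,-0.002,0, 0,0,0,0,0,0,0]'; python3 -m crank '[0,0,0,0,0,-0.002,0, 0,0,0,0,0,0,0]';
```

```text
time_s: 15.6
position: [0.552, 0.1942, 0.0943]
tool_rot: [[-0.005, -1.0, 0.001], [-1.0, 0.005, 0.0], [-0.0, -0.001, -1.0]]
ft_force: [0.4, -0.1, -1.2]
grip_width: 0.0141
time_s: 15.9
position: [0.5515, 0.1946, 0.0887]
tool_rot: [[-0.004, -1.0, 0.0], [-1.0, 0.004, 0.0], [-0.0, -0.0, -1.0]]
ft_force: [0.3, -0.5, -1.7]
grip_width: 0.0143
time_s: 16.1
position: [0.5514, 0.1946, 0.0864]
tool_rot: [[-0.004, -1.0, -0.0], [-1.0, 0.004, -0.0], [0.0, 0.0, -1.0]]
ft_force: [-0.2, -0.7, -2.8]
grip_width: 0.0145
```

```bash
python3 -m crank '[0,0,0,0,0,-0.003,0, 0,0,0,0,0,-0.001,0, 0,0,0,0,0,0,0]'; python3 -m crank '[0,0,0,0,0,-0.0015,0, 0,0,0,0,0,0,0]'; python3 -m crank '[0,0,0,0,0,-0.001,0, 0,0,0,0,0,0,0]';
```

```text
time_s: 16.4
position: [0.5514, 0.1945, 0.0822]
tool_rot: [[-0.004, -1.0, -0.0], [-1.0, 0.004, -0.0], [0.0, 0.0, -1.0]]
ft_force: [0.5, 0.8, -2.6]
grip_width: 0.0145
time_s: 16.6
position: [0.5514, 0.1945, 0.0808]
tool_rot: [[-0.004, -1.0, -0.0], [-1.0, 0.004, -0.0], [0.0, 0.0, -1.0]]
ft_force: [-0.5, -0.0, -1.8]
grip_width: 0.0145
time_s: 16.8
position: [0.5516, 0.1946, 0.0801]
tool_rot: [[-0.004, -1.0, 0.0], [-1.0, 0.004, 0.0], [-0.0, -0.0, -1.0]]
ft_force: [-0.7, -0.2, -0.9]
grip_width: 0.0145
```

```bash
python3 -m crank '[0,0,0,0,0,-0.001,0, 0,0,0,0,0,0,0]'; python3 -m crank '[0,0,0,0,0,-0.0005,0, 0,0,0,0,0,0,0]'
```

```text
time_s: 17.0
position: [0.5516, 0.1946, 0.0801]
tool_rot: [[-0.004, -1.0, 0.001], [-1.0, 0.004, 0.0], [-0.0, -0.001, -1.0]]
ft_force: [-3.2, -1.5, 7.2]
grip_width: 0.0144
time_s: 17.2
position: [0.5516, 0.1946, 0.0801]
tool_rot: [[-0.004, -1.0, 0.001], [-1.0, 0.004, 0.0], [-0.0, -0.001, -1.0]]
ft_force: [-4.9, -1.3, 10.7]
grip_width: 0.0145
```

Contact, with the TCP stopped at z=.080 as computed. I'll ease off, open to about 45%, retract and check.

```bash
python3 -m crank '[0,0,0,0,0,0.001,0, 0,0,0,0,0,0,30, 0,0,0,0,0,0,45, 0,0,0,0,0,0,45, 0,0,0,0,0,0,45, 0,0,0,0,0,0,45, 0,0,0,0,0,0.02,45, 0,0,0,0,0,0.04,45, 0,0,0,0,0,0.05,45, 0,0,0,0,0,0.05,45, 0,0,0,0,0,0.05,45, 0,0,0,-0.05,-0.05,0,45, 0,0,0,-0.05,-0.05,0,45, 0,0,0,-0.05,-0.05,0,45, 0,0,0,0,0,0,45, 0,0,0,0,0,0,45, 0,0,0,0,0,0,45, 0,0,0,0,0,0,45]' 20
python3 - <<'E'
from h import *
t=shot('top');s=shot('side')
for n,d in(('t',t),('s',s)): print(n,'knobtop',proj(d,[.5515,.195,.097]),'peg end',proj(d,[.635,-.264,.224]))
a=cv2.resize(t['frame'][140:290,150:350],None,fx=2,fy=2,interpolation=2);b=cv2.resize(s['frame'][150:300,170:370],None,fx=4,fy=4,interpolation=2)[:,:]
cv2.imwrite('pics/f.png',cv2.resize(np.vstack([cv2.resize(a,(560,300)),cv2.resize(b,(560,300))]),(560,600))[:,:,::-1])
E
```

```text
time_s: 19.0
position: [0.4462, 0.0891, 0.2893]
tool_rot: [[-0.003, -1.0, -0.0], [-1.0, 0.003, 0.0], [-0.0, 0.0, -1.0]]
ft_force: [-0.1, 1.0, -0.1]
grip_width: 0.0384
t knobtop [185.22054036 213.00265451] peg end [378.46126651 170.90871967]
s knobtop [244.31235942 172.2016325 ] peg end [361.4923066 212.1287539]
```

View pics/f.png

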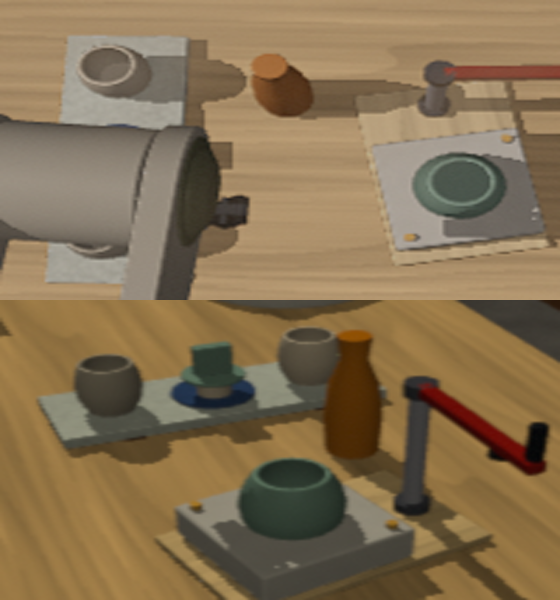

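The lid stands knob up in the middle of the felt. The jar is seated, the red arm is aside, and the pots and vase are where they were. The gripper is free in the air, so I'll hand in.

```bash
python3 -c "
from rig import *
print(close_job())"
```

```text
the job is handed in; nothing more can be done
None
```

The job is done and handed in at 19 s of the 70 s allowed; `close_job()` gives no verdict.

- **Hold-down arm:** I swung it aside by its peg to about 1.37 rad, estimated from the path the gripper followed. The images show the bar pointing along -y, well past 0.8 rad.
- **Lid removal:** I worked the lid out in five to-and-fro twists, raising it 0.5 mm or less per 7° of turn. The readings after each sweep showed a pull of about 8 N or less, against the block's 12 N weight. The gum let go at about 21 mm of rise.
- **Placing:** Contact on the felt came at TCP height 80 mm, as calculated. I released there and withdrew.

**Last checks:**
- The side picture shows the lid knob up in the middle of the felt, the jar and block seated, the bar aside, and the pots and vase visually unmoved. The robot was clear of everything.
- In the last top view the arm hid the felt, so the lid's position there rests on the side view and the commanded position.
- The glaze jar was outside the last crops. The gripper passed above it while swinging the arm, and I saw no sign of contact.
- The wrist camera's estimate of the felt centre was about 10 mm off the other two. The felt was cut off at the edge of that picture, so I used the top and side views, which agreed within 2 mm.

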